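Build the bead sieve stack on the vibrating table

TASK

The beads are to be sorted by size: build the sieve stack on the vibrating table, from the receiver pan that is clamped to it upwards and one piece at a time, first the fine sieve (blue frame), then the medium one (yellow), then the coarse one (red), and last the lid with the black knob. Each piece must sit fully home and level in the one below, and be let go. The green sieve is not needed: leave it, the small amber jar and the small brass tin where they are.

Things in the scene. Friction and masses are not known exactly. Their poses are not given: they have to be found in the camera images.
- shaker: grey vibrating table, fixed: box 140 x 140 mm, 50 mm high, with a round aluminium deck (104 mm diameter, top at 62 mm) and a steel receiver pan, 64 mm outside diameter, clamped in the middle of the deck. Three clips at the pan's foot reach 15 mm beyond the pan and 14 mm above the deck. Origin: centre of the underside; z up, dial and switch on the -x side
- pan_rim (a point): centre of the receiver pan's open mouth, level with its rim, 88 mm above the bench; z up. The mouth is 58.6 mm wide inside, the wall 2.7 mm thick, the pan 22 mm deep. A seated fine sieve has its origin 8 mm below this point, the medium 16 mm, the coarse 40 mm and the lid 64 mm above it
- fine: loose round sieve, blue frame, fine wire mesh (2.8 mm pitch); 64 mm outside diameter, 32 mm tall, about 75 g. Origin: centre of underside, z up. 0-8 mm: skirt, 49 mm diameter at the foot widening to 56. 8-32 mm: straight frame to grip across the outside, 58.6 mm inside; its 64 mm shoulder comes to rest on the rim of the piece below, the skirt inside it. Mesh at 10 mm. Stacking adds 24 mm each
- medium: loose round sieve, yellow frame, medium wire mesh (5 mm pitch); 64 mm outside diameter, 32 mm tall, about 75 g. Origin: centre of underside, z up. 0-8 mm: skirt, 49 mm diameter at the foot widening to 56. 8-32 mm: straight frame to grip across the outside, 58.6 mm inside; its 64 mm shoulder comes to rest on the rim of the piece below, the skirt inside it. Mesh at 10 mm. Stacking adds 24 mm each
- coarse: loose round sieve, red frame, coarse wire mesh (8.5 mm pitch); 64 mm outside diameter, 32 mm tall, about 75 g. Origin: centre of underside, z up. 0-8 mm: skirt, 49 mm diameter at the foot widening to 56. 8-32 mm: straight frame to grip across the outside, 58.6 mm inside; its 64 mm shoulder comes to rest on the rim of the piece below, the skirt inside it. Mesh at 10 mm. Stacking adds 24 mm each
- lid: loose aluminium lid of the stack, about 80 g. Origin: centre of its underside, z up. 0-8 mm: plug like the sieves' skirts, 49 mm diameter at the foot widening to 56; 8-13 mm: disc of 64 mm diameter that rests on the rim below; 13-34 mm: black knob in the middle, 22 mm in diameter, to grip it by
- spare: green-framed sieve of the same size and shape as the others, with an open mesh of 12.5 mm pitch; not wanted today and to be left where it stands. Origin at the centre of its underside
- jar: small amber glass jar with a white cap, 36 mm diameter, 38 mm tall, loose; to be left alone. Origin at the centre of its underside
- tin: small round brass tin with a pale paper label, 39 mm diameter, 19 mm tall, loose; to be left alone. Origin at the centre of its underside
Not all that is in view belongs to the job. Of the things that look like the fine, the larger one is meant.

How it is judged:
On the way, in this order (a step that is already met when the one before it is completed fails the run):
1. the fine (blue) sieve is seated in the receiver pan (horizontal distance between fine and pan_rim below 0.006 m and z of fine in the frame of pan_rim between -0.011 and -0.005 m and angle between fine's own z axis and vertical below 0.06 rad), for 0.2 s.
2. the medium (yellow) sieve is seated in the fine one (horizontal distance between medium and fine below 0.006 m and z of medium in the frame of pan_rim between 0.013 and 0.019 m and angle between medium's own z axis and vertical below 0.06 rad), for 0.2 s.
3. the coarse (red) sieve is seated in the medium one (horizontal distance between coarse and medium below 0.006 m and z of coarse in the frame of pan_rim between 0.037 and 0.043 m and angle between coarse's own z axis and vertical below 0.06 rad), for 0.2 s.
4. the lid is seated in the coarse sieve (horizontal distance between lid and coarse below 0.006 m and z of lid in the frame of pan_rim between 0.061 and 0.067 m and angle between lid's own z axis and vertical below 0.06 rad), for 0.2 s.
At the end, for the whole second after the job is handed in: On the receiver pan stand the fine, medium and coarse sieves and the lid, in this order upwards: each centred within 6 mm on the piece below, within 3 mm of its seated height, level within 0.06 rad (3.4 degrees), released and at rest (all of step 1 and all of step 2 and all of step 3 and all of step 4 and linear speed of each of fine, medium, coarse, lid below 0.02 m/s and angular speed of each of fine, medium, coarse, lid below 0.3 rad/s); the robot touches nothing.
It fails at once if the green sieve is moved by more than 30 mm or tipped over (distance of spare from where it was at the start of the episode above 0.03 m or angle between spare's own z axis and vertical above 0.5 rad).
It fails at once if the amber jar is moved by more than 30 mm or tipped over (distance of jar from where it was at the start of the episode above 0.03 m or angle between jar's own z axis and vertical above 0.5 rad).
It fails at once if the brass tin is moved by more than 30 mm or tipped over (distance of tin from where it was at the start of the episode above 0.03 m or angle between tin's own z axis and vertical above 0.5 rad).
It also fails if it takes over 88 s, if anything falls off the work surface, if the arm or the gripper's body presses on something with over 40 N, if the wrist force passes 120 N, or if a joint passes its speed limit or range.

ROBOT

A 6-joint arm with a two-finger parallel gripper is mounted at the origin on the work surface. World frame = base frame: x ahead of the robot, y to its left, z up, the work surface at z = 0. Lengths are in m, angles in rad, forces in N, time in s.
With the tool pointing down it reaches from about 0.425 to 0.95 m from the base axis. Payload 3.5 kg.
Tool frame: the origin (TCP) lies midway between the tips of the shut fingers; the grasp point (between the pads) lies 19 mm behind it; z points along the fingers, y is the line along which they close (so a half turn about z gives the same grasp; the last joint's range is limited). The gripper opens to 85 mm and grips with 20 to 120 N. Pads are 22 mm wide; open, the fingers measure 114 mm over their backs; the gripper's body (76 mm by 85 mm) begins 54 mm behind the grasp point. The pads swing forward as they close: fully open they stand 13 mm farther back than shut.
Start: joints at [1.189, 0.286, 1.577, -0, 1.279, -0.15], TCP at [0.155, 0.657, 0.231] pointing down, gripper open.
Joint ranges: [-2.77, 2.77], [-0.9, 2.22], [0.21, 2.48], [-1.53, 4.67], [0.24, 2.81], [-2.84, 2.84]. Speed limits (rad/s): [2.79, 2.79, 3.14, 3.14, 3.14, 3.14].

INTERFACE

Orientations are given as a unit quaternion [x, y, z, w].
In Python, from plant import get_state, read_camera, ctrl gives the robot as it stands.
- The arm moves only by the shell command python3 -m crank 'ROWS' [FORCE]. ROWS is JSON, a list of rows, each a list of 3 entries, a list of its own where there are three numbers: the shift along the tool's x, y, z in mm, then the turn about the tool's z in degrees, then the closure in counts, from 0 (fully open) to 255 (shut). In form: [[[tx, ty, tz], yaw, claw], ...]. A call has 1 to 10 rows; each row is the pose to reach, as a shift and turn from the pose commanded when the call began, along the tool's axes at that moment; what a row does not reach only later rows make up. A row lasts 1/10 s, in which the tool goes at most 50 mm and 8.59 degrees, less where a joint would pass 70% of its speed; a pose out of reach is approached as far as the arm can. A call with a gripper value outside its range is refused whole. The fingers move at their own pace and stop on an object; FORCE is the grip in N (left out, the last holds). Time passes only in rows, so rows that repeat a pose let the fingers close. It gives the time, the measured TCP pose, the force, the opening and the grip force at its end, in the units of the state.
- get_state(): the state, without advancing time (a new reading comes with each control period).
- read_camera(name): name is "scene" or "top" or "wrist"; returns a dict with "frame" (420x560x3 uint8, blue, green, red), "range_z" (420x560 float32, m along the optical axis (not along the pixel's ray), 0 where there is no reading), "vfov" (degrees; the focal length in pixels is half the picture's height over the tangent of half this angle, whatever the lens; pixels are square), "cx", "cy" (the principal point, pixels), "origin" and "orientation" of the camera in the world. Camera axes: x right, y down, z forward; pixel columns grow to the right and rows downward; lengths in m; the calibration is good to about 2 mm. A picture is of the moment at which its call begins.
- ctrl.sign_off(): hands the job in; it is judged then, once.
The state is a dict: "time": time; "qpos": joint angles; "dq": joint speeds; "joint_efforts": joint torques, N m; "eef_pos": TCP position; "tcp_rot": TCP orientation; "contact_force": force on the tool from outside, world axes, zero at the start; "wrist_torque": the same for the moment, N m; "opening": opening from 0.0 (shut) to 1.0 (fully open); "finger_force": force on a finger pad.
Only numpy, scipy, OpenCV 4.12 (cv2) and the standard library are available. Lean on these libraries where they do the work, as an engineer would, in place of code of your own. Each camera call takes 0.05 s, during which the arm holds its last target. There are 200 camera calls.

## Working session

There is one attempt and no reset: what is moved stays moved. The work goes in short steps, Python scripts to look and compute and a shell command to move; the robot and the scene stay as the last step left them, time stands still between calls to the robot, and variables do not carry over. Pictures are saved under pics/ and viewed, at most 14 in all, crops included, and the job is handed in when it is done.

```bash
mkdir -p pics; ls
cat > h.py <<'E'
import numpy as np, cv2
from plant import get_state, read_camera, ctrl
from scipy.spatial.transform import Rotation as R
def cam(n):
    c=read_camera(n); c['f']=c['frame'].shape[0]/2/np.tan(np.radians(c['vfov'])/2)
    c['Rm']=R.from_quat(c['orientation']).as_matrix() if np.size(c['orientation'])==4 else np.array(c['orientation']).reshape(3,3)
    c['o']=np.array(c['origin']); return c
def cloud(c):
    z=c['range_z']; v,u=np.indices(z.shape)
    p=np.stack([(u-c['cx'])/c['f']*z,(v-c['cy'])/c['f']*z,z],-1)@c['Rm'].T+c['o']
    p[z<=0]=np.nan; return p
def ray(c,u,v,h):
    d=c['Rm']@np.array([(u-c['cx'])/c['f'],(v-c['cy'])/c['f'],1]); return c['o']+d*(h-c['o'][2])/d[2]
def px(c,p):
    q=c['Rm'].T@(np.array(p)-c['o']); return q[:2]/q[2]*c['f']+[c['cx'],c['cy']]
E
python3 - <<'E'
from h import *
print(get_state())
for n in('top','scene'):
    c=cam(n); cv2.imwrite(f'pics/{n}1.png',c['frame']); print(n,c['vfov'],c['cx'],c['cy'],c['o'],c['orientation'],np.nanmax(c['range_z']))
E
```

```text
pics
{'time': 0.0, 'qpos': array([ 1.18898716e+00,  2.87199240e-01,  1.57817057e+00,  2.77584463e-06,
        1.27856106e+00, -1.49992784e-01]), 'dq': array([ 0.00102375, -0.00142303,  0.00081763,  0.00080647, -0.00011537,
        0.00051352]), 'joint_efforts': array([-1.28696178e-03, -4.05986059e+01, -2.92620885e+01, -1.66715167e-04,
        5.91122414e-03,  5.22913552e-07]), 'eef_pos': array([0.15480117, 0.65634713, 0.22992825]), 'tcp_rot': array([ 1.15649151e-01,  9.93289438e-01, -1.12767098e-03, -3.08498328e-04]), 'contact_force': array([ 0.32716865, -0.57182721, -0.55263267]), 'wrist_torque': array([0.01425597, 0.03991099, 0.03288461]), 'finger_force': 0.0, 'opening': 1.0011439559875628}
top 56.54868438605431 286.0890354537487 213.11876677911636 [ 0.31591012 -0.05155944  1.01304979] [-0.68482341  0.7187928  -0.08507995  0.08435173] 2.121478
scene 52.38529030953842 278.55574261451676 210.22484122763382 [0.93533537 0.55563056 0.64989397] [ 0.26053602  0.85402747 -0.43048095 -0.13207654] 3.2263079
```

View pics/top1.png

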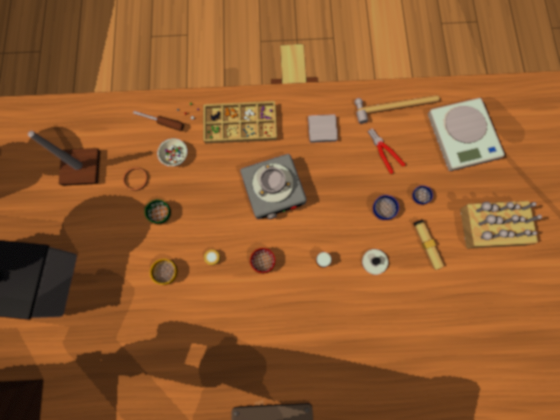

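View pics/scene1.png

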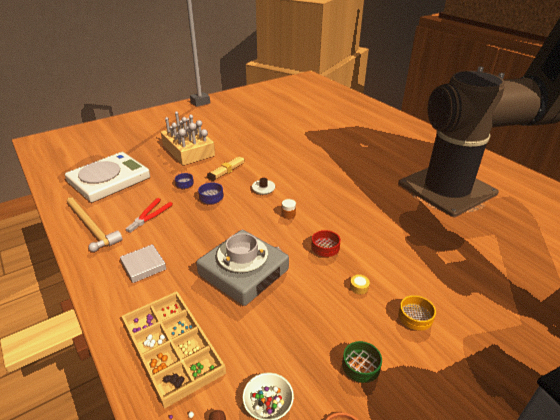

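The top view shows these candidates:
- Blue: (386,207) large and (423,195) small. The larger one at (386,207) is the fine sieve.
- Medium (yellow): (164,271). The tin at (211,257) is yellowish and smaller.
- Coarse (red): (262,260).
- Lid with black knob: (376,262). The jar at (323,259) has a white cap.
- Pan: (273,181).
- Spare (green): (158,212).

```bash
cat >> h.py <<'E'
from scipy.optimize import least_squares
def circ(P):
    r=least_squares(lambda q:np.hypot(P[:,0]-q[0],P[:,1]-q[1])-q[2],[*P[:,:2].mean(0),.03],loss='soft_l1',f_scale=.001).x
    return r
E
python3 - <<'E'
from h import *
for n in('top','scene'):
    c=cam(n); P=cloud(c)
    guess=dict(fine=(386,207,.032),small=(423,195,.025),medium=(164,271,.032),coarse=(262,260,.032),spare=(158,212,.032),lid=(376,262,.013),jar=(323,259,.038),tin=(211,257,.019),pan=(273,181,.088))
    if n=='top': g0={k:ray(c,u,v,h) for k,(u,v,h) in guess.items()}; T=c
    for k,g in g0.items():
        h=guess[k][2]
        m=np.hypot(P[...,0]-g[0],P[...,1]-g[1])<.045
        z=P[...,2]
        m&=(z>h-.005)&(z<h+.006)
        Q=P[m]; 
        e=cv2.minEnclosingCircle((Q[:,:2]*1000).astype(np.float32)) if len(Q)else 0
        print(n,k,g.round(3),len(Q),circ(Q).round(4),np.round(e[0],1),round(e[1],1),np.median(Q[:,2]).round(4))
    z=P[...,2]; print('bench',np.nanmedian(z[(abs(z)<.02)]))
u,v=386,207
cv2.imwrite('pics/crop.png',cv2.resize(T['frame'][170:290,300:450],None,fx=5,fy=5))
E
```

```text
top fine [ 0.56  -0.318  0.032] 97 [ 0.5606 -0.3191  0.0306] [ 561. -319.] 32.3 0.0309
top small [ 0.589 -0.421  0.025] 59 [ 0.5915 -0.4217  0.0236] [ 591.6 -421.7] 25.1 0.0233
top medium [0.422 0.254 0.032] 100 [0.4213 0.2574 0.0305] [420.9 257.8] 32.3 0.0302
top coarse [0.438 0.008 0.032] 90 [0.4379 0.0072 0.0306] [437.9   7. ] 32.1 0.0306
top spare [0.575 0.273 0.032] 99 [0.5786 0.2772 0.0304] [579.5 277.2] 32.6 0.03
top lid [ 0.421 -0.282  0.013] 414 [ 0.4226 -0.2807  0.024 ] [ 422.3 -280. ] 32.0 0.012
top jar [ 0.432 -0.145  0.038] 146 [ 0.4318 -0.147   0.0123] [ 431.6 -147. ] 17.3 0.0366
top tin [0.453 0.139 0.019] 176 [0.4536 0.1369 0.0136] [453.4 136.9] 19.1 0.0178
top pan [ 0.626 -0.029  0.088] 96 [ 0.631  -0.0279  0.0305] [631.2 -28. ] 32.1 0.0865
bench -0.0011664923430407814
scene fine [ 0.56  -0.318  0.032] 96 [ 0.5632 -0.3153  0.0305] [ 565.1 -315.9] 33.9 0.0296
scene small [ 0.589 -0.421  0.025] 49 [ 0.594  -0.4184  0.0235] [ 597.2 -419.7] 27.9 0.0222
scene medium [0.422 0.254 0.032] 217 [0.4241 0.261  0.0304] [424.1 260.5] 33.1 0.0301
scene coarse [0.438 0.008 0.032] 133 [0.4402 0.0105 0.0306] [440.6  10.4] 34.0 0.0298
scene spare [0.575 0.273 0.032] 272 [0.5814 0.2809 0.0305] [580.6 280.7] 33.0 0.0303
scene lid [ 0.421 -0.282  0.013] 209 [ 0.4238 -0.278   0.0241] [ 426.6 -277.3] 33.6 0.0113
scene jar [ 0.432 -0.145  0.038] 101 [ 0.4351 -0.1422  0.0129] [ 433.9 -145.2] 19.3 0.0365
scene tin [0.453 0.139 0.019] 226 [0.4566 0.1412 0.0143] [455.7 141.1] 20.4 0.0178
scene pan [ 0.626 -0.029  0.088] 175 [ 0.6336 -0.0243  0.0305] [632.7 -24. ] 33.9 0.0861
bench -0.0012740223667889183
```

View pics/crop.png

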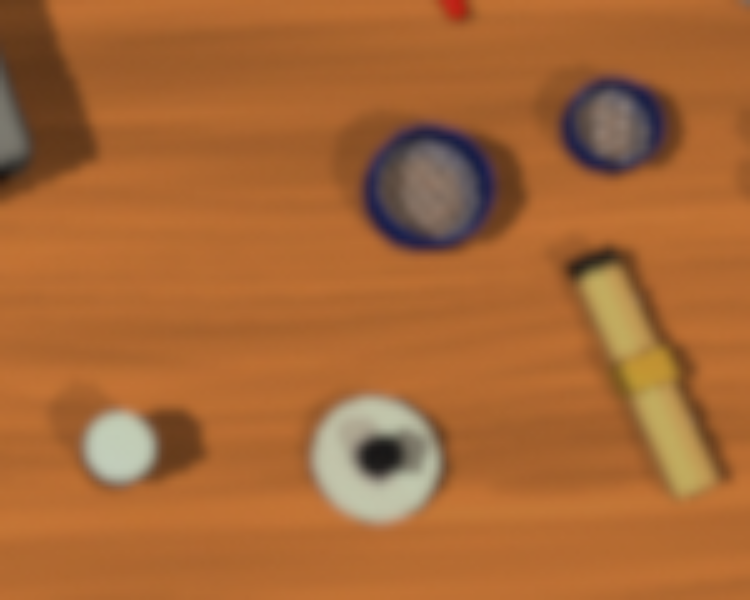

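The crop confirms it: the large blue sieve at full-image (386,207) is the fine one (32 mm radius), and the small one at (423,195) is 25 mm in radius, so it's a decoy. First I move to a waypoint and square the tool with the world axes.

```bash
python3 -m crank '[[[-418,-267,0],-13.3,0],[[-418,-267,0],-13.3,0],[[-418,-267,0],-13.3,0],[[-418,-267,0],-13.3,0],[[-418,-267,0],-13.3,0],[[-418,-267,0],-13.3,0],[[-418,-267,0],-13.3,0],[[-418,-267,0],-13.3,0],[[-418,-267,0],-13.3,0],[[-418,-267,0],-13.3,0]]' 40
```

```text
time: 1.2
eef_pos: [0.5017, 0.2992, 0.2313]
tcp_rot: [0.0, 1.0, 0.0, 0.0]
contact_force: [0.2, 0.6, 0.0]
opening: 0.999
finger_force: 0.0
```

```bash
python3 -m crank '[[[-60,-616,0],0,0],[[-60,-616,0],0,0],[[-60,-616,0],0,0],[[-60,-616,0],0,0],[[-60,-616,0],0,0],[[-60,-616,0],0,0],[[-60,-616,0],0,0],[[-60,-616,0],0,0],[[-60,-616,0],0,0],[[-60,-616,0],0,0]]'; python3 -m crank '[[[-20,-116,0],0,0],[[-20,-116,0],0,0],[[-20,-116,0],0,0],[[-20,-116,0],0,0]]'
python3 - <<'E'
from h import *
c=cam('wrist'); cv2.imwrite('pics/w1.png',c['frame']); P=cloud(c); print(c['o'],c['orientation'],get_state()['eef_pos'])
z=P[...,2]
m=(np.hypot(P[...,0]-.562,P[...,1]+.317)<.05)&(z>.025)&(z<.04); Q=P[m]
print(len(Q), circ(Q) if len(Q)>20 else 0, np.nanpercentile(z,[5,50]))
E
```

```text
time: 2.2
eef_pos: [0.5489, -0.1986, 0.2313]
tcp_rot: [-0.0, 1.0, 0.0, 0.0]
contact_force: [1.9, 0.6, 0.3]
opening: 0.997
finger_force: 0.0
time: 2.6
eef_pos: [0.5688, -0.3149, 0.2306]
tcp_rot: [0.002, 1.0, 0.0, -0.0]
contact_force: [1.1, 0.6, -0.1]
opening: 0.996
finger_force: 0.0
[ 0.48667378 -0.31485007  0.37295054] [0.69873468 0.69670288 0.1150395  0.11463359] [ 0.56888207 -0.31290902  0.23062565]
643 [ 0.56116989 -0.31774738  0.03040347] [-0.00136044  0.00037197]
```

View pics/w1.png

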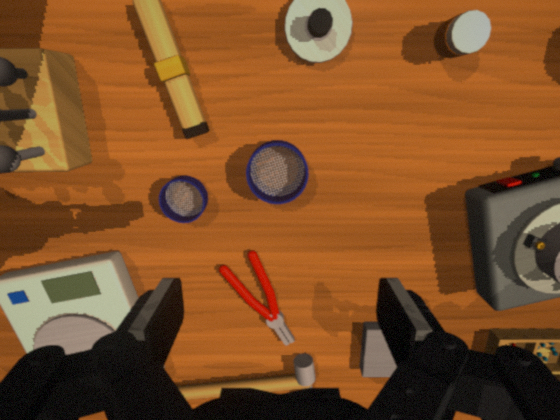

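The wrist view shows the large blue sieve at (277,171), and its fit of (0.561, -0.318) agrees with the other cameras. The small one is at (183,199). I'm descending to grip it.

```bash
python3 -m crank '[[[8,-3,50],0,0],[[8,-3,100],0,0],[[8,-3,150],0,0],[[8,-3,180],0,0],[[8,-3,180],0,0]]'; python3 -m crank '[[[0,0,20],0,0],[[0,0,40],0,0],[[0,0,46],0,0],[[0,0,46],0,0],[[0,0,46],0,130],[[0,0,46],0,130],[[0,0,46],0,130],[[0,0,46],0,130],[[0,0,46],0,130],[[0,0,46],0,130]]' 40
```

```text
time: 3.15
eef_pos: [0.5575, -0.3104, 0.0451]
tcp_rot: [-0.001, 1.0, 0.004, -0.005]
contact_force: [-0.3, 0.7, -0.3]
opening: 1.003
finger_force: 0.0
time: 4.15
eef_pos: [0.5628, -0.3166, 0.0081]
tcp_rot: [-0.0, 1.0, -0.001, 0.002]
contact_force: [0.1, 0.1, 6.8]
opening: 0.735
finger_force: 44.5
```

```bash
python3 -m crank '[[[0,0,-20],0,130],[[0,0,-60],0,130],[[0,0,-110],0,130],[[0,0,-160],0,130],[[0,0,-177],0,130],[[0,0,-177],0,130],[[0,0,-177],0,130]]'
python3 - <<'E'
from h import *
for i in range(3): print(get_state()['eef_pos'],get_state()['contact_force']); c=cam('wrist')
cv2.imwrite('pics/w2.png',c['frame']); P=cloud(c); s=get_state()
q=(P-s['eef_pos']); np.save('/tmp/q.npy',q)
hsv=cv2.cvtColor(c['frame'],cv2.COLOR_BGR2HSV); m=cv2.inRange(hsv,(110,120,40),(130,255,255))>0
m&=np.linalg.norm(q,axis=-1)<.08
Q=q[m]; print(len(Q),np.percentile(Q[:,2],[1,25,50,75,90,99]))
T=Q[Q[:,2]>np.percentile(Q[:,2],70)-.003]; print(circ(T),len(T))
E
```

```text
time: 4.85
eef_pos: [0.5604, -0.315, 0.1806]
tcp_rot: [-0.0, 1.0, 0.001, -0.001]
contact_force: [-0.1, 0.1, -0.8]
opening: 0.743
finger_force: 44.2
[ 0.56035453 -0.31497607  0.18057182] [-0.14119325  0.13568748 -0.84581947]
[ 0.55978028 -0.31452679  0.17910478] [-0.61474358  0.43074557 -1.06723248]
[ 0.55960427 -0.31440542  0.17847393] [-0.24117261 -0.2416413  -1.73589685]
4320 [0.00276421 0.01384876 0.02291989 0.02366022 0.02416437 0.02489335]
[-0.00138039 -0.00012109  0.030439  ] 2675
```

View pics/w2.png

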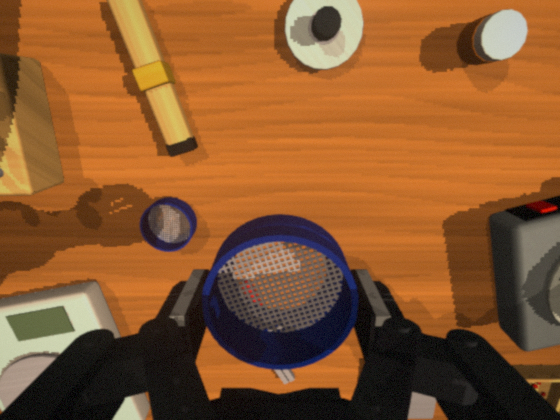

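The fine sieve is held level, with its rim centred at (281,290) between the pads. Next I carry it towards the pan and measure the pan from closer.

```bash
python3 -m crank '[[[-70,30,0],0,130],[[-70,70,0],0,130],[[-70,120,0],0,130],[[-70,160,0],0,130],[[-70,180,0],0,130],[[-70,180,0],0,130],[[-70,180,0],0,130],[[-70,180,0],0,130]]'
cat >> h.py <<'E'
def rim(c,x,y,h,r=.045,lo=.006,hi=.006):
    P=cloud(c); z=P[...,2]
    m=(np.hypot(P[...,0]-x,P[...,1]-y)<r)&(z>h-lo)&(z<h+hi); Q=P[m]
    return len(Q), circ(Q).round(4), np.median(Q[:,2]).round(4)
E
python3 - <<'E'
from h import *
print(get_state()['eef_pos']); c=cam('wrist'); cv2.imwrite('pics/w3.png',c['frame']); print(px(c,(.632,-.026,.088)))
print(rim(c,.632,-.026,.088))
c=cam('wrist');print(rim(c,.632,-.026,.088),get_state()['eef_pos'])
for n in('top','scene'): print(n,rim(cam(n),.632,-.026,.088))
E
```

```text
time: 5.8
eef_pos: [0.6309, -0.1371, 0.1817]
tcp_rot: [0.001, 1.0, -0.0, -0.0]
contact_force: [-0.4, -0.7, -1.2]
opening: 0.743
finger_force: 44.2
[ 0.63092114 -0.13705077  0.18169525]
[430.29829346 215.66837558]
(1588, array([ 0.6318, -0.0269,  0.0305]), np.float64(0.0872))
(1575, array([ 0.6318, -0.0269,  0.0304]), np.float64(0.0872)) [ 0.63101442 -0.1372268   0.18207866]
top (26, array([ 0.6291, -0.0297,  0.0328]), np.float64(0.0866))
scene (201, array([ 0.6335, -0.0244,  0.0306]), np.float64(0.0857))
```

View pics/w3.png

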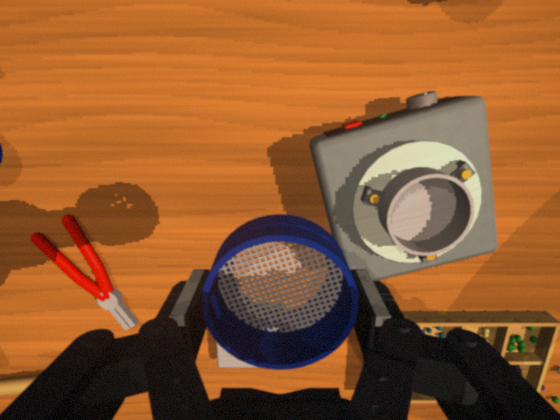

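The pan mouth is at (430,215), which gives a fit of (0.632, -0.027). I move over it and lower.

```bash
python3 -m crank '[[[-2,40,0],0,130],[[-2,80,0],0,130],[[-2,110,0],0,130],[[-2,110,30],0,130],[[-2,110,60],0,130],[[-2,110,66],0,130],[[-2,110,66],0,130],[[-2,110,66],0,130],[[-2,110,66],0,130],[[-2,110,66],0,130]]'
python3 - <<'E'
from h import *
c=cam('wrist'); s=get_state(); e=s['eef_pos']; print(e)
print(rim(c,e[0],e[1],e[2]+.0235))
print('scene pan',rim(cam('scene'),.632,-.026,.088,lo=.004,hi=.003))
E
```

```text
time: 7.0
eef_pos: [0.6341, -0.026, 0.1182]
tcp_rot: [0.0, 1.0, -0.0, 0.001]
contact_force: [-0.1, -0.1, -0.7]
opening: 0.742
finger_force: 44.3
[ 0.63389344 -0.02587888  0.11781135]
(6486, array([ 0.6322, -0.0261,  0.0307]), np.float64(0.1413))
scene pan (97, array([ 0.6334, -0.0246,  0.0305]), np.float64(0.0863))
```

```bash
python3 -m crank '[[[0,-1,10],0,130],[[0,-1,20],0,130],[[0,-1,25],0,130],[[0,-1,28],0,130],[[0,-1,30],0,130],[[0,-1,31],0,130],[[0,-1,31],0,130],[[0,-1,31],0,130]]'
python3 - <<'E'
from h import *
c=cam('wrist'); s=get_state(); e=s['eef_pos']; print(e,s['contact_force'])
print(rim(c,e[0],e[1],e[2]+.0235))
E
```

```text
time: 7.9
eef_pos: [0.6331, -0.0265, 0.088]
tcp_rot: [-0.0, 1.0, -0.0, -0.001]
contact_force: [-6.9, 0.9, 12.0]
opening: 0.741
finger_force: 45.5
[ 0.63307334 -0.02649116  0.08801825] [-7.04388428  1.61469115 11.93109942]
(6462, array([ 0.6311, -0.0266,  0.0308]), np.float64(0.1112))
```

Contact at the seated height (rim about 0.112). I release and lift.

```bash
python3 -m crank '[[[0,0,0],0,0],[[0,0,0],0,0],[[0,0,0],0,0],[[0,0,0],0,0],[[0,0,0],0,0],[[0,0,-30],0,0],[[0,0,-80],0,0],[[0,0,-110],0,0],[[0,0,-110],0,0]]'
python3 - <<'E'
from h import *
c=cam('wrist'); print(get_state()['eef_pos']); print('fine',rim(c,.632,-.0265,.112))
P=cloud(c); z=P[...,2]; m=(np.hypot(P[...,0]-.632,P[...,1]+.0265)<.036)&(abs(z-.112)<.004); Q=P[m]; A=np.c_[Q[:,:2]-Q[:,:2].mean(0),np.ones(len(Q))]; print('tilt',np.linalg.lstsq(A,Q[:,2],rcond=None)[0])
E
```

```text
time: 8.85
eef_pos: [0.6366, -0.0272, 0.2024]
tcp_rot: [-0.0, 1.0, -0.001, 0.006]
contact_force: [-0.4, 0.2, 0.8]
opening: 0.998
finger_force: 0.0
[ 0.63488926 -0.02687956  0.19893042]
fine (1351, array([ 0.6319, -0.0266,  0.0304]), np.float64(0.1114))
tilt [-0.00651031  0.00133053  0.11134625]
```

Fine is seated: centred at (0.632, -0.027), with its rim at 0.111 and level. Next is the medium sieve.

```bash
python3 -m crank '[[[211,286,0],0,0],[[211,286,0],0,0],[[211,286,0],0,0],[[211,286,0],0,0],[[211,286,0],0,0],[[211,286,0],0,0],[[211,286,0],0,0],[[211,286,0],0,0],[[211,286,0],0,0],[[211,286,0],0,0]]'
python3 - <<'E'
from h import *
c=cam('wrist'); c=cam('wrist'); print(get_state()['eef_pos']); print('med',rim(c,.4227,.259,.031))
E
```

```text
time: 9.9
eef_pos: [0.4221, 0.2586, 0.1943]
tcp_rot: [0.0, 1.0, -0.001, -0.001]
contact_force: [-0.1, -0.9, 0.1]
opening: 0.997
finger_force: 0.0
[0.42277029 0.25821313 0.19477993]
med (809, array([0.4218, 0.2598, 0.0304]), np.float64(0.0314))
```

```bash
python3 -m crank '[[[1,1.5,50],0,0],[[1,1.5,100],0,0],[[1,1.5,140],0,0],[[1,1.5,170],0,0],[[1,1.5,185],0,0],[[1,1.5,186],0,0],[[1,1.5,186],0,0]]';  python3 -m crank '[[[0,0,0],0,130],[[0,0,0],0,130],[[0,0,0],0,130],[[0,0,0],0,130],[[0,0,0],0,130],[[0,0,0],0,130]]'; python3 -m crank '[[[0,0,-20],0,130],[[0,0,-60],0,130],[[0,0,-110],0,130],[[0,0,-160],0,130],[[0,0,-185],0,130],[[0,0,-185],0,130],[[0,0,-185],0,130],[[0,0,-185],0,130]]'
cat >> h.py <<'E'
def held():
    c=cam('wrist'); s=get_state(); e=s['eef_pos']; q=cloud(c)-e
    m=(np.abs(q[...,2]-.0237)<.006)&(np.hypot(q[...,0],q[...,1])<.045)&(np.abs(q[...,0])<.04); Q=q[m]
    k=circ(Q); Q=Q[abs(np.hypot(Q[:,0]-k[0],Q[:,1]-k[1])-.0305)<.004]
    print('eef',e.round(4),'F',s['contact_force'].round(1),'rim rel',circ(Q).round(4),np.median(Q[:,2]).round(4),len(Q)); return c
E
python3 -c "
from h import *
held()"
```

```text
time: 10.7
eef_pos: [0.4219, 0.2601, 0.0093]
tcp_rot: [0.001, 1.0, -0.0, -0.0]
contact_force: [-0.1, 1.0, -0.4]
opening: 0.996
finger_force: 0.0
time: 11.3
eef_pos: [0.4228, 0.2613, 0.0115]
tcp_rot: [-0.0, 1.0, 0.0, 0.002]
contact_force: [-0.1, -1.5, 5.9]
opening: 0.738
finger_force: 44.4
time: 12.1
eef_pos: [0.4195, 0.2604, 0.1919]
tcp_rot: [-0.0, 1.0, -0.001, -0.002]
contact_force: [-0.8, -0.1, -1.4]
opening: 0.734
finger_force: 44.5
eef [0.4195 0.2603 0.1916] F [ 0.4 -0.3 -1.1] rim rel [-0.0006 -0.      0.0307] 0.0204 4329
```

```bash
python3 -m crank '[[[-213,-287,0],0,130],[[-213,-287,0],0,130],[[-213,-287,0],0,130],[[-213,-287,0],0,130],[[-213,-287,0],0,130],[[-213,-287,0],0,130],[[-213,-287,0],0,130],[[-213,-287,0],0,130],[[-213,-287,40],0,130],[[-213,-287,48],0,130]]';  python3 -m crank '[[[0,0,0],0,130],[[0,0,0],0,130],[[0,0,0],0,130]]' >/dev/null
python3 -c "
from h import *
held()"
```

```text
time: 13.15
eef_pos: [0.6301, -0.0255, 0.1394]
tcp_rot: [0.0, 1.0, 0.001, -0.006]
contact_force: [-1.4, 0.6, -2.2]
opening: 0.739
finger_force: 44.5
eef [ 0.6349 -0.0257  0.1483] F [-0.   1.2 -1.5] rim rel [-0.0008  0.      0.0308] 0.0199 4184
```

```bash
python3 -m crank '[[[2,-1,8],0,130],[[2,-1,16],0,130],[[2,-1,22],0,130],[[2,-1,27],0,130],[[2,-1,31],0,130],[[2,-1,33],0,130],[[2,-1,34],0,130],[[2,-1,34],0,130],[[2,-1,34],0,130]]'
python3 -c "
from h import *
held()"
```

```text
time: 14.4
eef_pos: [0.6318, -0.027, 0.1155]
tcp_rot: [-0.0, 1.0, 0.0, -0.001]
contact_force: [-8.8, 0.6, 12.6]
opening: 0.743
finger_force: 45.7
eef [ 0.6318 -0.027   0.1155] F [-8.6  0.6 11.9] rim rel [-0.0007 -0.0001  0.0307] 0.0202 4276
```

```bash
python3 -m crank '[[[0,0,0],0,0],[[0,0,0],0,0],[[0,0,0],0,0],[[0,0,0],0,0],[[0,0,0],0,0],[[0,0,-30],0,0],[[0,0,-80],0,0],[[0,0,-110],0,0],[[0,0,-110],0,0]]'
cat >> h.py <<'E'
def seat(h,x=.632,y=-.0266):
    c=cam('wrist'); print(get_state()['eef_pos'],rim(c,x,y,h))
    P=cloud(c); z=P[...,2]; m=(np.hypot(P[...,0]-x,P[...,1]-y)<.036)&(abs(z-h)<.004); Q=P[m]; A=np.c_[Q[:,:2]-Q[:,:2].mean(0),np.ones(len(Q))]; print('tilt',np.linalg.lstsq(A,Q[:,2],rcond=None)[0].round(4))
E
python3 -c "
from h import *
seat(.136)"
```

```text
time: 15.35
eef_pos: [0.6354, -0.0276, 0.2295]
tcp_rot: [-0.0, 1.0, -0.001, 0.006]
contact_force: [-0.0, -0.1, 0.3]
opening: 1.0
finger_force: 0.0
[ 0.63379638 -0.0273687   0.22595051] (1309, array([ 0.6314, -0.0272,  0.0304]), np.float64(0.1354))
tilt [-0.0063  0.0004  0.1353]
```

Medium is seated (rim 0.135, level). Next is the coarse sieve.

```bash
python3 -m crank '[[[195,36,0],0,0],[[195,36,0],0,0],[[195,36,0],0,0],[[195,36,0],0,0],[[195,36,30],0,0],[[195,36,40],0,0],[[195,36,40],0,0],[[195,36,40],0,0],[[195,36,40],0,0]]'
python3 - <<'E'
from h import *
c=cam('wrist'); c=cam('wrist'); print(get_state()['eef_pos']); print('coarse',rim(c,.439,.008,.031))
E
```

```text
time: 16.3
eef_pos: [0.4381, 0.0086, 0.1825]
tcp_rot: [-0.0, 1.0, 0.0, -0.0]
contact_force: [0.4, 0.2, -0.2]
opening: 1.0
finger_force: 0.0
[0.43805247 0.00863448 0.1827663 ]
coarse (886, array([0.4381, 0.0091, 0.0304]), np.float64(0.0313))
```

```bash
python3 -m crank '[[[0,0.5,50],0,0],[[0,0.5,100],0,0],[[0,0.5,140],0,0],[[0,0.5,165],0,0],[[0,0.5,174],0,0],[[0,0.5,175],0,0],[[0,0.5,175],0,0]]';  python3 -m crank '[[[0,0,0],0,130],[[0,0,0],0,130],[[0,0,0],0,130],[[0,0,0],0,130],[[0,0,0],0,130],[[0,0,0],0,130]]'; python3 -m crank '[[[0,0,-20],0,130],[[0,0,-60],0,130],[[0,0,-110],0,130],[[0,0,-160],0,130],[[0,0,-190],0,130],[[0,0,-200],0,130],[[0,0,-200],0,130],[[0,0,-200],0,130],[[0,0,-200],0,130]]'
python3 -c "
from h import *
held()"
```

```text
time: 17.1
eef_pos: [0.4386, 0.0091, 0.0086]
tcp_rot: [-0.0, 1.0, -0.0, 0.001]
contact_force: [0.8, -0.2, -0.4]
opening: 0.999
finger_force: 0.0
time: 17.7
eef_pos: [0.4388, 0.0091, 0.0096]
tcp_rot: [-0.0, 1.0, -0.0, 0.002]
contact_force: [-1.1, 0.3, 6.0]
opening: 0.741
finger_force: 43.4
time: 18.6
eef_pos: [0.4356, 0.0097, 0.2046]
tcp_rot: [-0.0, 1.0, 0.001, -0.002]
contact_force: [-0.7, -0.5, -1.1]
opening: 0.744
finger_force: 44.7
eef [0.4357 0.0096 0.2047] F [ 0.6 -0.3 -1.4] rim rel [-0.0008 -0.0001  0.0306] 0.0217 4937
```

```bash
python3 -m crank '[[[-196,-37,0],0,130],[[-196,-37,0],0,130],[[-196,-37,0],0,130],[[-196,-37,0],0,130],[[-196,-37,0],0,130],[[-196,-37,20],0,130],[[-196,-37,35],0,130],[[-196,-37,35],0,130],[[-196,-37,35],0,130],[[-196,-37,35],0,130]]'
python3 -c "
from h import *
held()"
```

```text
time: 19.65
eef_pos: [0.6333, -0.0275, 0.1734]
tcp_rot: [-0.0, 1.0, -0.0, 0.001]
contact_force: [0.8, 1.0, 0.3]
opening: 0.741
finger_force: 44.7
eef [ 0.6335 -0.0276  0.1738] F [-0.7  0.3 -0.4] rim rel [-0.0011 -0.      0.0306] 0.0214 4848
```

```bash
python3 -m crank '[[[1,0,8],0,130],[[1,0,16],0,130],[[1,0,23],0,130],[[1,0,29],0,130],[[1,0,33],0,130],[[1,0,36],0,130],[[1,0,37],0,130],[[1,0,37],0,130],[[1,0,37],0,130]]'
python3 -c "
from h import *
held()"
```

```text
time: 20.6
eef_pos: [0.6322, -0.0275, 0.1378]
tcp_rot: [-0.0, 1.0, -0.0, -0.0]
contact_force: [-4.9, 0.6, 8.6]
opening: 0.739
finger_force: 45.5
eef [ 0.6322 -0.0275  0.1377] F [-4.9  0.9  7.2] rim rel [-0.0008 -0.0001  0.0306] 0.0218 5005
```

Rim at 0.1595 against an expected 0.160, with contact. I release.

```bash
python3 -m crank '[[[0,0,0],0,0],[[0,0,0],0,0],[[0,0,0],0,0],[[0,0,0],0,0],[[0,0,0],0,0],[[0,0,-30],0,0],[[0,0,-80],0,0],[[0,0,-110],0,0],[[0,0,-110],0,0]]'
python3 -c "
from h import *
seat(.160)"
python3 -m crank '[[[209,-252,0],0,0],[[209,-252,0],0,0],[[209,-252,0],0,0],[[209,-252,0],0,0],[[209,-252,40],0,0],[[209,-252,80],0,0],[[209,-252,90],0,0],[[209,-252,90],0,0],[[209,-252,90],0,0],[[209,-252,90],0,0]]'
python3 - <<'E'
from h import *
c=cam('wrist'); c=cam('wrist'); print(get_state()['eef_pos'])
P=cloud(c); z=P[...,2]
for h,r in((.0125,.0345),(.034,.018)):
    m=(np.hypot(P[...,0]-.4232,P[...,1]+.2793)<r+.004)&(abs(z-h)<.005); Q=P[m]
    e=cv2.minEnclosingCircle((Q[:,:2]*1000).astype(np.float32)); print(h,len(Q),np.round(e[0],1),e[1],Q.mean(0),np.median(Q[:,2]))
print(px(c,(.4232,-.2793,.034)))
cv2.imwrite('pics/w4.png',c['frame'])
E
```

```text
time: 21.55
eef_pos: [0.6352, -0.0281, 0.2526]
tcp_rot: [-0.0, 1.0, -0.001, 0.006]
contact_force: [-0.2, 1.3, 0.4]
opening: 1.0
finger_force: 0.0
[ 0.63370606 -0.02781749  0.24904864] (1325, array([ 0.6318, -0.0277,  0.0304]), np.float64(0.1594))
tilt [-6.100e-03  1.000e-04  1.593e-01]
time: 22.6
eef_pos: [0.4238, -0.2793, 0.1556]
tcp_rot: [-0.0, 1.0, 0.0, 0.0]
contact_force: [0.1, -0.0, 1.1]
opening: 0.998
finger_force: 0.0
[ 0.42467448 -0.27946696  0.15683554]
0.0125 3377 [ 422.7 -277.9] 31.954360961914062 [ 0.42061887 -0.2781337   0.01272829] 0.01273250411245247
0.034 533 [ 422.6 -278.1] 10.749110221862793 [ 0.42204022 -0.27810847  0.03345245] 0.03356827403689233
[279.89083705 201.05733874]
```

View pics/w4.png

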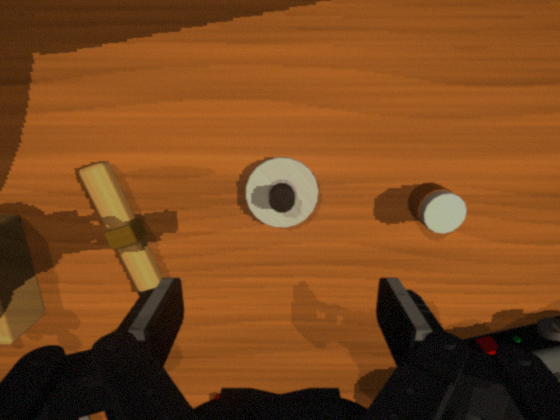

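Coarse is seated (rim 0.159, level). The view shows the lid with its knob at (281,197) and the jar clear at (442,212). I descend to grip the knob.

```bash
python3 -m crank '[[[2,1.5,50],0,0],[[2,1.5,90],0,0],[[2,1.5,120],0,0],[[2,1.5,135],0,0],[[2,1.5,138],0,0],[[2,1.5,138],0,0],[[2,1.5,138],0,0]]';  python3 -m crank '[[[0,0,0],0,230],[[0,0,0],0,230],[[0,0,0],0,230],[[0,0,0],0,230],[[0,0,0],0,230],[[0,0,0],0,230],[[0,0,0],0,230],[[0,0,0],0,230],[[0,0,0],0,230],[[0,0,0],0,230]]'; python3 -m crank '[[[0,0,-20],0,230],[[0,0,-60],0,230],[[0,0,-110],0,230],[[0,0,-160],0,230],[[0,0,-200],0,230],[[0,0,-220],0,230],[[0,0,-220],0,230],[[0,0,-220],0,230],[[0,0,-220],0,230]]'
cat >> h.py <<'E'
def lid():
    c=cam('wrist'); s=get_state(); e=s['eef_pos']; q=cloud(c)-e
    m=(np.abs(q[...,2]+.004)<.012)&(np.hypot(q[...,0],q[...,1])<.045)
    f=c['frame']; m&=f.min(-1)>90
    n,l,st,_=cv2.connectedComponentsWithStats(m.astype(np.uint8)); Q=q[m]
    A=np.c_[Q[:,:2],np.ones(len(Q))]; k=cv2.minEnclosingCircle((Q[:,:2]*1000).astype(np.float32))
    print('eef',e.round(4),'F',s['contact_force'].round(1),'disc z',np.median(Q[:,2]).round(4),'circ',np.round(k[0],1),round(k[1],1),'tilt',np.linalg.lstsq(A,Q[:,2],rcond=None)[0].round(3),len(Q)); return c
E
python3 -c "
from h import *
cv2.imwrite('pics/w5.png',lid()['frame'])"
```

```text
time: 23.4
eef_pos: [0.4227, -0.2789, 0.0191]
tcp_rot: [-0.001, 1.0, -0.001, 0.001]
contact_force: [0.5, -0.3, -0.9]
opening: 0.999
finger_force: 0.0
time: 24.4
eef_pos: [0.4214, -0.2783, 0.0177]
tcp_rot: [-0.0, 1.0, -0.0, 0.0]
contact_force: [-0.6, 1.5, 5.0]
opening: 0.233
finger_force: 39.5
time: 25.3
eef_pos: [0.4201, -0.2771, 0.2342]
tcp_rot: [-0.0, 1.0, 0.002, -0.002]
contact_force: [-0.1, -0.5, -0.8]
opening: 0.239
finger_force: 39.3
eef [ 0.4201 -0.2771  0.2342] F [-0.2 -0.2 -1.4] disc z -0.0051 circ [1.5 0.1] 32.1 tilt [-0.003  0.003 -0.005] 5592
```

View pics/w5.png

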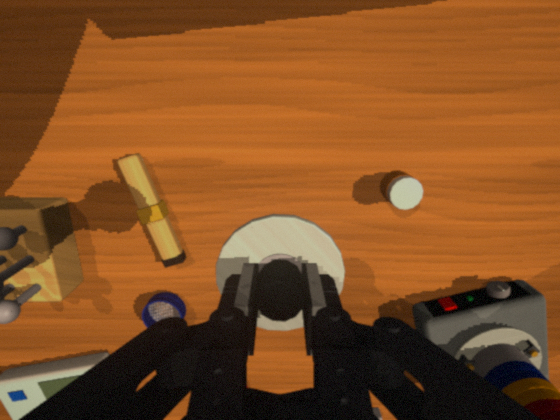

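The lid is held level by its knob (disc around (280,270)), and the stack shows at right. I carry it over.

```bash
python3 -m crank '[[[-210,249,0],0,230],[[-210,249,0],0,230],[[-210,249,0],0,230],[[-210,249,0],0,230],[[-210,249,0],0,230],[[-210,249,0],0,230],[[-210,249,0],0,230],[[-210,249,20],0,230],[[-210,249,30],0,230],[[-210,249,30],0,230]]';  python3 -m crank '[[[0,0,0],0,230],[[0,0,0],0,230],[[0,0,0],0,230]]' >/dev/null
python3 -c "
from h import *
lid()"
```

```text
time: 26.35
eef_pos: [0.6288, -0.0288, 0.2028]
tcp_rot: [-0.0, 1.0, 0.001, -0.004]
contact_force: [-0.8, -0.2, -1.5]
opening: 0.234
finger_force: 39.4
eef [ 0.6314 -0.0296  0.2084] F [-0.1  0.9 -1.2] disc z -0.0051 circ [1.8 0.1] 32.3 tilt [ 0.004 -0.001 -0.005] 5733
```

```bash
python3 -m crank '[[[1.5,2,8],0,230],[[1.5,2,16],0,230],[[1.5,2,23],0,230],[[1.5,2,29],0,230],[[1.5,2,34],0,230],[[1.5,2,37],0,230],[[1.5,2,38.5],0,230],[[1.5,2,38.5],0,230],[[1.5,2,38.5],0,230]]'
python3 -c "
from h import *
lid()"
```

```text
time: 27.6
eef_pos: [0.63, -0.027, 0.1697]
tcp_rot: [-0.0, 1.0, -0.0, 0.001]
contact_force: [-1.8, -0.6, 3.1]
opening: 0.236
finger_force: 39.6
eef [ 0.63   -0.0271  0.1697] F [-1.6  1.2  2.5] disc z -0.0051 circ [ 1.7 -0.3] 32.3 tilt [ 0.001 -0.001 -0.005] 5727
```

The disc top is at 0.165, which is home. I release, lift clear and check.

```bash
python3 -m crank '[[[0,0,0],0,0],[[0,0,0],0,0],[[0,0,0],0,0],[[0,0,0],0,0],[[0,0,0],0,0],[[0,0,0],0,0],[[0,0,0],0,0],[[0,0,-30],0,0],[[0,0,-70],0,0],[[0,0,-90],0,0]]'; python3 -m crank '[[[60,0,-30],0,0],[[60,0,-30],0,0],[[60,0,-30],0,0],[[60,0,-30],0,0]]'
python3 - <<'E'
from h import *
c=cam('wrist'); P=cloud(c); z=P[...,2]; m=(np.hypot(P[...,0]-.632,P[...,1]+.0275)<.04)&(abs(z-.165)<.005); Q=P[m]
print(cv2.minEnclosingCircle((Q[:,:2]*1000).astype(np.float32)),np.median(Q[:,2]),np.linalg.lstsq(np.c_[Q[:,:2],np.ones(len(Q))],Q[:,2],rcond=None)[0])
s=cam('scene'); cv2.imwrite('pics/s2.png',s['frame'])
E
```

```text
time: 28.65
eef_pos: [0.6309, -0.0273, 0.2629]
tcp_rot: [-0.0, 1.0, -0.001, 0.003]
contact_force: [0.5, 0.3, 1.4]
opening: 1.003
finger_force: 0.0
time: 29.05
eef_pos: [0.5698, -0.0271, 0.289]
tcp_rot: [-0.0, 1.0, -0.0, 0.001]
contact_force: [-0.3, -0.4, 0.2]
opening: 1.001
finger_force: 0.0
((631.4743041992188, -27.189247131347656), 32.0958366394043) 0.16469153687620447 [0.00611695 0.0019316  0.16089372]
```

View pics/s2.png

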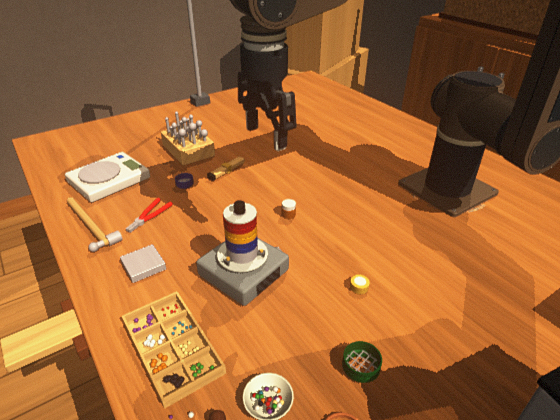

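The full stack (blue, yellow, red, lid) stands straight at (241,235). The gripper is clear, and the green sieve, jar and tin are undisturbed.

```bash
python3 -c "
from plant import ctrl
print(ctrl.sign_off())"
```

```text
the job is handed in; nothing more can be done
None
```

The stack is built on the receiver pan (fine, medium, coarse, then lid), each piece measured level and at its seated height and let go, and I handed the job in at about 29 s; the hand-in returned no verdict.

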